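# Draw the tuning plunger from a bench resonator and shut its bore

## Robot

A 7-joint arm with a two-finger parallel gripper is mounted at the origin on the work surface. World frame = base frame: x ahead of the robot, y to its left, z up, the work surface at z = 0. Lengths are in m, angles in rad, forces in N, time in s.
With the tool pointing down it reaches from about 0.425 to 1.025 m from the base axis. Payload 3.6 kg.
Tool frame: the origin (TCP) lies midway between the tips of the shut fingers; the grasp point (between the pads) lies 19 mm behind it (env.hold_point_z is the distance from the TCP to the grasp point, in m); z points along the fingers, y is the direction in which the jaws open and shut (so a half turn about z gives the same grasp; the last joint's range is limited). The gripper opens to 85 mm and grips with 20 to 120 N. Pads are 22 mm wide; open, the fingers measure 114 mm over their backs; the gripper's body (76 mm by 85 mm) begins 54 mm behind the grasp point. The pads swing forward as they close: fully open they stand 13 mm farther back than shut.
Start: joints at [-1.343, 0.591, 0.048, 1.609, -0.033, 0.943, -0.034], TCP at [0.229, 0.688, 0.231] pointing down, gripper open.
Joint ranges: [-2.69, 2.69], [-0.47, 2.24], [-1.27, 1.36], [0.19, 2.51], [-1.53, 4.68], [0.08, 2.07], [-3.09, 3.09]. Speed limits (rad/s): [2.57, 2.57, 3.14, 3.14, 3.14, 3.14, 3.14].

## Interface

Orientations are given as a unit quaternion [w, x, y, z].
In Python, from bench import env, get_image, calibration, finish_job, spotter gives the robot as it stands.
- The arm moves only by the tool play_rows, never from a script. Its argument "deltas" is a list of rows, each a list of 7 numbers: the shift along the tool's x, y, z in cm, then the turn, a rotation vector about the tool's x, y, z in rad, then the closure in counts, from 0 (fully open) to 255 (shut). A call has 1 to 20 rows; each row is the pose to reach, as a shift and turn from the pose commanded when the call began, along the tool's axes at that moment; what a row does not reach only later rows make up. A row lasts 1/8 s, in which the tool goes at most 62.5 mm and 10.7 degrees, less where a joint would pass 70% of its speed; a pose out of reach is approached as far as the arm can. A call with a gripper value outside its range is refused whole. The fingers move at their own pace and stop on an object; the grip force is fixed at half the most. Time passes only in rows, so rows that repeat a pose let the fingers close. It gives the time, the measured TCP pose, the force and the opening at its end, in the units of the state.
- env.state(): the state, without advancing time (a new reading comes with each control period).
- get_image(name): name is "scene" or "top"; returns (picture, depth): 420x560x3 uint8, red, green, blue; 420x560 float32, m along the optical axis (not along the pixel's ray), 0 where there is no reading.
- calibration(name): a dict with "intrinsics" (3x3 intrinsics, pixels), "view" (4x4, takes a point from world to camera coordinates). Camera axes: x right, y down, z forward; pixel columns grow to the right and rows downward; lengths in m; the calibration is good to about 2 mm. A picture is of the moment at which its call begins. calibration takes no time and is no camera call.
- finish_job(): hands the job in, once; it reports no verdict.
Trained networks look in the newest picture that a camera, given by its name, has taken for a name from the list of things; names that differ only in an ending like _2 or _b are one class to them, and where a whole thing is asked for, a point or a joint stands for the part that bears it (a point fixed in the world has none). Each returns a list of dicts, best first, with "confidence" (0 to 1); they miss things now and then, are a little off and sometimes report something else, mostly with a low value. They report only what shows in the picture. A call takes as long as a camera call. They do not tell look-alikes from the thing itself.
- spotter.find_in(camera, target): "rect" ([left, top, right, bottom] as shares, 0 to 1, of the picture: columns of its width, rows of its height, round what is visible of it).
- spotter.regions_of(camera, target): "mask" (420x560 bool, what is visible of it) and "rect" ([left, top, right, bottom] as shares, 0 to 1, of the picture: columns of its width, rows of its height, round what is visible of it).
- spotter.place_of(camera, target): "xy" ([column, row] as shares, 0 to 1, of the picture: columns of its width, rows of its height: a listed point, or the origin of a listed thing).
The state is a dict: "t": time; "q": joint angles; "qd": joint speeds; "effort": joint torques, N m; "eef_pos": TCP position; "eef_rot": TCP orientation; "contact_force": force on the tool from outside, world axes, zero at the start; "ft_torque": the same for the moment, N m; "finger_gap": finger opening in m.
Only numpy, scipy, OpenCV 4.12 (cv2) and the standard library are available. Lean on these libraries where they do the work, as an engineer would, in place of code of your own. Each camera call takes 0.05 s, during which the arm holds its last target.

## Task

On the resonator fixture, push the swing gate aside until it no longer locks the plunger in, then draw the plunger straight out of its sleeve until its tip is well clear of the gate, and leave it lying on the two rails. Then swing the gate back until it hangs straight down over the empty bore. Work gently: keep the plunger in line with the bore, do not shove the loose-standing fixture about, and leave the other things on the bench where they are.

Things in the scene. Friction and masses are not known exactly. Their poses are not given: they have to be found in the camera images.
- fixture: Resonator fixture, 3 kg, standing loose on the table. Aluminium base plate 360 x 100 x 12 mm, spanning x -255 to +105. Origin on its underside below the sleeve block's front face; x runs along the bore INTO the sleeve (the plunger is drawn to -x), y across, z up. Sleeve block: x 0 to 52, 70 wide, top 120 mm up, brass nose ring out to x -5; copper cavity behind it, x 54 to 98.
- bore_mouth (a point): Centre of the bore's mouth, at fixture (-5, 0, 66) mm; axes as the fixture's. The bore is level, 21.5 mm wide.
- rails (a point): Point midway between the two rails' tops, at fixture (-130, 0, 47) mm; axes as the fixture's. The rails are 10 mm round steel bars along x at y = -14 and +14, tops 47 mm up, from x -8 (at the block) to an upright end plate at x -247 (58 mm high). They carry the plunger's two discs as in a V.
- plunger_head (a point): Centre of the loose steel plunger's head disc (44 mm across, 10 thick); x axis along the plunger to its tip. Behind the head: neck 12 mm across, 98 long, bare, its underside 12 mm above the rails' tops, so fingers can straddle it and hook behind the head; then a second disc (44 across, 6 thick), then the shaft. At the start at fixture (-115, 0, 65.5) mm. 0.2 to 0.42 kg; slides with a few N.
- plunger_tip (a point): Centre of the plunger's inner end, 165 mm from the head's centre; x axis as the head's. The shaft, 20 mm across and 56 long, fits the bore with 1.5 mm play. At the start (home, second disc at the nose ring) at fixture x = +50.
- gate (a joint): Angle (rad) of the dark steel swing gate; it stays where it is left. Its 5 mm plate (fixture x -18 to -13) ends in a 32 mm disc 40 mm from the pivot. 0 (stop): the disc hangs straight down over the bore. Growing: the disc swings to the fixture's +y side; stop at 1.3. At the start 0.62 to 0.75: it locks the plunger's second disc in. From 1.1 up the plunger is free to pass.
- gate_pivot (a point): The gate's pivot on the block's face, at fixture (-15.5, 0, 106) mm; it turns about the fixture's x.
- gate_pin (a point): Middle of the gate's pin (10 mm round, pointing to fixture -x, x -31 to -13), on an arm 34 mm from the pivot. At gate angle q it is at fixture y = 34 sin(0.63 - q), z = 106 + 34 cos(0.63 - q) mm: upright at the start. Pushing it to the fixture's -y opens the gate, to +y closes it; 1 to 2 N moves it.
- handmeter: hand-held meter, grey box 150 x 75 x 32 mm with a dial, lying flat; origin under its centre
- driver: screwdriver 160 mm long lying on the table; origin under it
- spanner: spanner 140 mm long lying on the table; origin under it
- tape: roll of clear tape lying flat, 70 mm across, 20 mm high; origin under its centre
- mug: white mug, 80 mm across, 90 mm high; origin under its centre
- adapter: small brass adapter standing upright, 26 mm across, 30 mm high; origin under its centre
- carton: small cardboard box 120 x 90 x 45 mm; origin under its centre
There are look-alikes about, which are no part of the job. Of the things shaped like the part that bears plunger_head, the bare steel one is meant.

How it is judged:
On the way, in this order (a step that is already met when the one before it is completed fails the run):
1. the gate is swung open (1.1 rad or more) (value of joint gate above 1.1 rad), for 0.2 s.
2. the plunger is out of its sleeve, its tip at least 18 mm before the bore's mouth, in line on the rails (x of plunger_tip in the frame of fixture below -0.023 m and y of plunger_tip in the frame of fixture between -0.008 and 0.008 m and z of plunger_tip in the frame of fixture between 0.058 and 0.074 m and y of plunger_head in the frame of fixture between -0.008 and 0.008 m and z of plunger_head in the frame of fixture between 0.058 and 0.074 m), for 0.2 s.
At the end, for the whole second after the job is handed in: The plunger lies on both rails, within 8 mm of the bore's axis at both ends, its tip at least 18 mm before the bore's mouth; the gate hangs within 0.12 rad of straight down; the fixture is within 20 mm of where it stood (all of step 2 and value of joint gate below 0.12 rad and linear speed of fixture below 0.02 m/s and distance of bore_mouth from where it was at the start of the episode below 0.02 m); the robot touches nothing.
It fails at once if the fixture is shoved more than 20 mm (distance of bore_mouth from where it was at the start of the episode above 0.02 m).
It fails at once if the plunger is cocked more than 0.2 rad out of line with the bore (angle between the x axis of plunger_head and the x axis of fixture, either way round above 0.2 rad).
It fails at once if one of the other things on the bench is moved more than 30 mm (distance of any of handmeter, driver, spanner, tape, mug, adapter, carton from where it was at the start of the episode above 0.03 m).
It also fails if it takes over 61 s, if anything falls off the work surface, if the arm or the gripper's body presses on something with over 40 N, if the wrist force passes 120 N, or if a joint passes its speed limit or range.

## Working session

There is one attempt and no reset: what is moved stays moved. The work goes in short steps, Python scripts to look and compute and a tool call to move; the robot and the scene stay as the last step left them, time stands still between calls to the robot, and variables do not carry over. Pictures are saved under pics/ and viewed, and the job is handed in when it is done.

Besides the shell and the picture viewer there is one more tool, called after "Emit:" as a command line: name --pt "numbers of a row" for each row, then --argument value for the rest. play_rows: Moves the arm, as the interface text tells. Its arguments: {"type":"object","properties":{"deltas":{"type":"array","items":{"type":"array","items":{"type":"number"}}}},"required":["deltas"]}

```bash
ls; mkdir -p pics; python3 - <<'E'
from bench import env,get_image,calibration,spotter
import cv2,numpy as np
s=env.state();print(s['t'],s['eef_pos'],s['eef_rot'],s['finger_gap'],env.hold_point_z)
for n in('scene','top'):
    im,d=get_image(n);cv2.imwrite(f'pics/{n}0.png',im[...,::-1]);np.save(f'pics/{n}0.npy',d)
    c=calibration(n);print(n,c['intrinsics'],c['view'])
E
```

```text
pics
0.0 [0.22833306 0.68722544 0.23012123] [-1.17618358e-04  1.59665767e-01  9.87170475e-01 -1.13223990e-03] 0.08555800314246556 0.0187
scene [[504.80345534   0.         280.04433342]
 [  0.         504.80345534 208.58554197]
 [  0.           0.           1.        ]] [[ 0.42868493  0.90312839  0.02425571 -0.29270352]
 [ 0.51281027 -0.2211348  -0.82953302 -0.20340147]
 [-0.74381104  0.36804688 -0.55793067  1.6009342 ]
 [ 0.          0.          0.          1.        ]]
top [[424.56648971   0.         284.94566376]
 [  0.         424.56648971 210.24655335]
 [  0.           0.           1.        ]] [[-2.37298591e-02 -9.99707269e-01 -4.71903943e-03  3.47129623e-02]
 [-9.75269996e-01  2.41868228e-02 -2.19689401e-01  6.02581238e-01]
 [ 2.19739230e-01 -6.10860982e-04 -9.75558454e-01  1.22019281e+00]
 [ 0.00000000e+00  0.00000000e+00  0.00000000e+00  1.00000000e+00]]
```

View pics/scene0.png

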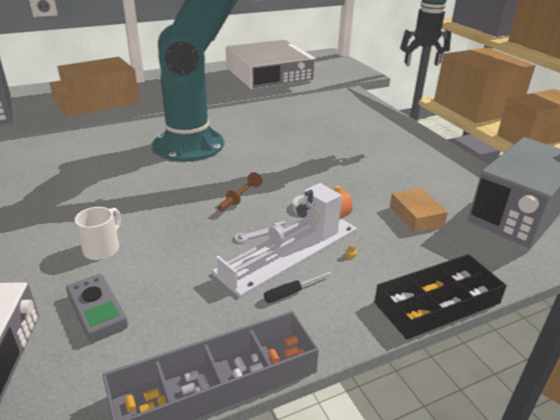

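View pics/top0.png

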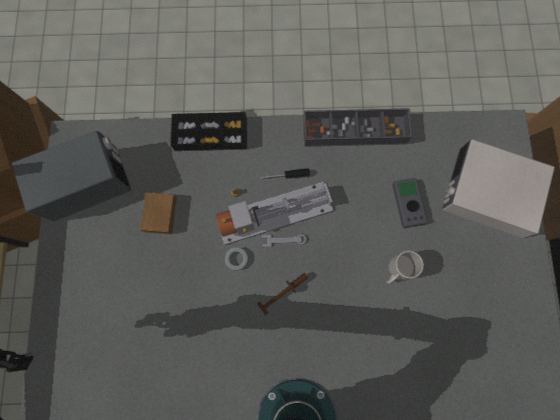

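The scene shows the fixture at about (285,245) with a steel plunger on its rails. A brown plunger-shaped look-alike lies on the table at about scene (240,190) / top (285,293). Next I'll measure the fixture pose.

```bash
cat > h.py <<'E'
from bench import env,get_image,calibration,spotter
import cv2,numpy as np
def cloud(n,d):
    c=calibration(n);K=c['intrinsics'];V=c['view']
    v,u=np.mgrid[0:d.shape[0],0:d.shape[1]]
    P=np.stack([(u-K[0,2])/K[0,0]*d,(v-K[1,2])/K[1,1]*d,d],-1)
    W=(P-V[:3,3])@V[:3,:3]
    W[d==0]=np.nan
    return W
def proj(n,p):
    c=calibration(n);q=c['view'][:3,:3]@np.array(p)+c['view'][:3,3];q=c['intrinsics']@q;return q[:2]/q[2]
def ray_z(n,uv,z):
    c=calibration(n);K=c['intrinsics'];V=c['view']
    r=V[:3,:3].T@np.linalg.solve(K,[uv[0],uv[1],1.]);o=-V[:3,:3].T@V[:3,3]
    return o+r*(z-o[2])/r[2]
E
python3 - <<'E'
from h import *
for n in('scene','top'):
    get_image(n)
    for t,z in(('fixture',0),('bore_mouth',.066),('rails',.047),('plunger_head',.0655),('gate_pin',.140),('gate_pivot',.106),('adapter',0),('driver',0),('spanner',0),('tape',0)):
        for r in spotter.place_of(n,t)[:2]:
            uv=np.array(r['xy'])*[560,420];print(n,t,round(r['confidence'],2),uv.round(1),ray_z(n,uv,z).round(4))
W=cloud('top',np.load('pics/top0.npy'))
m=(W[...,2]>.008)&(W[...,2]<.016);
r,c=np.where(m);s=(r>170)&(r<255)&(c>210)&(c<345);print(s.sum())
mm=np.zeros(m.shape,np.uint8);mm[r[s],c[s]]=1
_,l,st,_=cv2.connectedComponentsWithStats(mm)
P=W[mm>0];print(cv2.minAreaRect((P[:,:2]*1000).astype(np.float32)))
for n,(a,b,c,d),k in(('scene',(205,365,175,295),5),('top',(210,345,175,255),6)):
    im,_=get_image(n);cr=im[c:d,a:b,::-1];cv2.imwrite(f'pics/{n}c.png',cv2.resize(cr,None,fx=k-1,fy=k-1,interpolation=3))
E
```

```text
scene fixture 0.61 [314.2 237.4] [0.5897 0.135  0.    ]
scene fixture 0.4 [414.  215.5] [0.6108 0.4161 0.    ]
scene bore_mouth 0.69 [313.4 216.9] [0.5949 0.1253 0.066 ]
scene rails 0.73 [269.4 243.6] [0.6234 0.001  0.047 ]
scene rails 0.63 [312.1 237.1] [0.6402 0.0987 0.047 ]
scene plunger_head 0.91 [253.7 178.5] [0.3795 0.0667 0.0655]
scene plunger_head 0.57 [277.3 236.5] [0.6289 0.0172 0.0655]
scene gate_pin 0.67 [307.9 191. ] [0.5933 0.1072 0.14  ]
scene gate_pivot 0.7 [306.9 203.3] [0.5912 0.1078 0.106 ]
scene gate_pivot 0.48 [311.2 216.3] [0.6406 0.0923 0.106 ]
scene adapter 0.58 [354.1 255.2] [0.6859 0.1868 0.    ]
scene driver 0.63 [297.  289.8] [0.7353 0.0145 0.    ]
scene spanner 0.52 [262.9 231.9] [0.5203 0.0311 0.    ]
scene tape 0.46 [306.2 210. ] [0.4781 0.1723 0.    ]
scene tape 0.29 [314.4 238.3] [0.5931 0.1336 0.    ]
top fixture 0.72 [251.1 215.6] [0.6036 0.1283 0.    ]
top bore_mouth 0.67 [249.1 215.9] [0.5887 0.129  0.066 ]
top rails 0.61 [290.9 200. ] [0.6398 0.0008 0.047 ]
top plunger_head 0.82 [261.6 308.8] [0.3139 0.0944 0.0655]
top plunger_head 0.72 [285.4 203.7] [0.624  0.0183 0.0655]
top gate_pin 0.57 [253.9 202.7] [0.6112 0.1086 0.14  ]
top gate_pivot 0.59 [252.1 211. ] [0.5946 0.1166 0.106 ]
top gate_pivot 0.25 [235.2 193. ] [0.6506 0.1664 0.106 ]
top adapter 0.6 [234.2 194.7] [0.6737 0.1823 0.    ]
top driver 0.82 [287.1 172.9] [0.7428 0.01   0.    ]
top driver 0.25 [290.1 201.5] [0.6467 0.0029 0.    ]
top spanner 0.63 [285.8 173.5] [0.7409 0.0143 0.    ]
top spanner 0.61 [283.2 240.7] [0.5204 0.0279 0.    ]
top tape 0.84 [241.4 259.7] [0.464  0.1593 0.    ]
1819
((608.9752807617188, 61.79325866699219), (252.19796752929688, 381.07012939453125), 2.006070137023926)
```

View pics/scenec.png

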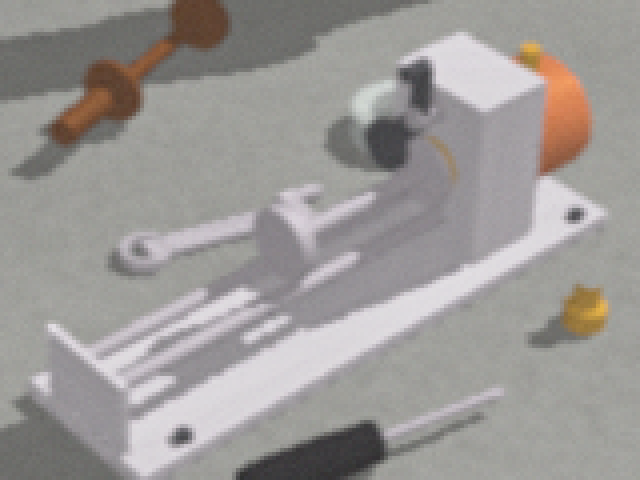

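View pics/topc.png

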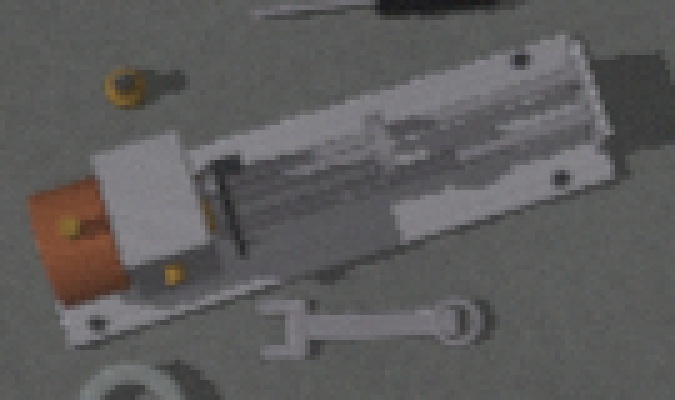

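```bash
python3 - <<'E'
from h import *
from scipy.optimize import minimize
ds=[];dt=[]
for i in range(3):
    dt.append(get_image('top')[1]);ds.append(get_image('scene')[1])
def med(a):
    a=np.array(a);return np.median(a,0)
Wt=cloud('top',med(dt));Ws=cloud('scene',med(ds))
print(np.nanmedian(Wt[300:340,150:250,2]),np.nanstd(Wt[260:280,150:200,2]),np.nanmedian(Ws[250:270,150:200,2]),np.nanstd(Ws[250:270,150:200,2]))
def sel(W): 
    p=W.reshape(-1,3);k=(p[:,0]>.45)&(p[:,0]<.75)&(p[:,1]>-.16)&(p[:,1]<.28)&(p[:,2]>-.02)
    return p[k]
T,S=sel(Wt),sel(Ws)
def f(a,P):
    c,s=np.cos(a[2]),np.sin(a[2]);d=P[:,:2]-a[:2]
    return d@np.array([c,s]),d@np.array([-s,c])
def cost(a,P):
    x,y=f(a,P);z=P[:,2]
    inpl=(x>-.255)&(x<.105)&(abs(y)<.05)
    plate=(z>.008)&(z<.018); table=abs(z)<.005
    blk=(z>.115)&(z<.125)&(1>0)
    inb=(x>0)&(x<.052)&(abs(y)<.035)
    # soft distances
    dx=np.maximum(np.maximum(-.255-x,x-.105),0);dy=np.maximum(abs(y)-.05,0)
    c1=np.sum(np.minimum(np.hypot(dx,dy),.02)[plate])
    ins=np.minimum(np.minimum(x+.255,.105-x),.05-abs(y)).clip(0,.02)
    c2=np.sum(ins[table])
    bx=np.maximum(np.maximum(-x,x-.052),0);by=np.maximum(abs(y)-.035,0)
    c3=np.sum(np.minimum(np.hypot(bx,by),.02)[blk])
    return c1+c2+c3
for nm,P in(('top',T),('scene',S),('both',np.vstack([T,S]))):
    best=None
    for a0 in([.59,.13,1.95],[.60,.128,1.88]):
        r=minimize(cost,a0,args=(P,),method='Nelder-Mead',options=dict(initial_simplex=np.array(a0)+np.array([[0,0,0],[.01,0,0],[0,.01,0],[0,0,.1]]),maxiter=1000,xatol=1e-5,fatol=1e-6))
        if best is None or r.fun<best.fun:best=r
    print(nm,best.x,best.fun,len(P))
    x,y=f(best.x,P);z=P[:,2];b=(z>.115)&(z<.125)
    print('block',np.percentile(x[b],[2,50,98]),np.percentile(y[b],[2,50,98]),b.sum(), 'z',np.median(z[b]))
    b=(z>.007)&(z<.018);print('plate',np.percentile(x[b],[1,99]),np.percentile(y[b],[1,99]))
    b=(z>.128)&(z<.16)&(x>-.06)&(x<.06);print('pin',b.sum(),x[b].mean(),y[b].mean(),z[b].max() if b.any() else 0)
    b=(z>.07)&(z<.1)&(x>-.16)&(x<-.08)&(abs(y)<.03);print('head',b.sum(),np.percentile(x[b],[5,50,95]),np.percentile(y[b],[5,50,95]),z[b].max() if b.any() else 0)
print(env.state()['t'])
E
```

```text
-0.0003027446140075643 0.0018783313604491172 0.00039235158160795574 0.0009313280716891444
top [0.58940485 0.12789104 1.85538859] 4.23624877370714 12764
block [0.00097867 0.02633814 0.05153303] [-0.0335598   0.00119689  0.03473063] 436 z 0.11948150240346866
plate [-0.2467545   0.10100671] [-0.11586228  0.11136531]
pin 25 -0.020862406349916558 0.0002568041467306478 0.14585568998309623
head 68 [-0.11855062 -0.11179977 -0.0846756 ] [-0.01473432  0.00175879  0.0191269 ] 0.08803091833946906
scene [0.5913867  0.12711393 1.85281812] 6.754747150477034 16102
block [-0.01769843  0.02499142  0.07294225] [-0.03546859 -0.00573861  0.03363997] 434 z 0.12030446480191698
plate [-0.25436003  0.09842618] [-0.11948189  0.10792517]
pin 56 -0.021193722003297 -0.003238020704847154 0.14621175645426487
head 136 [-0.12066413 -0.11820243 -0.089942  ] [-0.01918834 -0.00396293  0.01433932] 0.08823550587826831
both [0.59088957 0.12712487 1.8535087 ] 11.076301701202603 28866
block [-0.01548894  0.02616957  0.05308623] [-0.03542064 -0.00264741  0.03474784] 870 z 0.11989667557772428
plate [-0.25398824  0.10021199] [-0.11867328  0.10919115]
pin 81 -0.020841372633959437 -0.002115209326018882 0.14621175645426487
head 204 [-0.12061394 -0.11529933 -0.08681973] [-0.01937355 -0.00162602  0.01629593] 0.08823550587826831
1.6
```

```bash
cat >> h.py <<'E'
from scipy.spatial.transform import Rotation as R
A=[.5904,.1275,1.854]
def f2w(p,a=A):
    c,s=np.cos(a[2]),np.sin(a[2]);return np.array([a[0]+c*p[0]-s*p[1],a[1]+s*p[0]+c*p[1],p[2]])
def w2f(p,a=A):
    c,s=np.cos(a[2]),np.sin(a[2]);d=np.array(p[:2])-a[:2];return np.array([c*d[0]+s*d[1],-s*d[0]+c*d[1],p[2]])
def Rt(a=A):
    ex=np.array([np.cos(a[2]),np.sin(a[2]),0]);ey=np.array([-ex[1],ex[0],0]);return np.stack([ex,-ey,[0,0,-1]],1)
def go(p):
    s=env.state();q=s['eef_rot'];Rc=R.from_quat([q[1],q[2],q[3],q[0]]).as_matrix()
    print('t',s['t'],'now fix mm',(w2f(s['eef_pos'])*1000).round(1),'gap',s['finger_gap'],'F',np.round(s['contact_force'],2))
    print('delta cm',(Rc.T@(f2w(p)-s['eef_pos'])*100).round(2),'rot',R.from_matrix(Rc.T@Rt()).as_rotvec().round(4))
E
python3 -c "
from h import *
go([-.024,.045,.2])"
```

```text
t 1.6 now fix mm [639.3 190.8 231.3] gap 0.08530879154426249 F [0.14 0.21 1.14]
delta cm [-49.67 -46.31   3.13] rot [-0.      0.      0.9668]
```

Emit:
play_rows --pt "-3.55 -3.31 0.2 0 0 0.069 255" --pt "-7.1 -6.62 0.4 0 0 0.138 255" --pt "-10.65 -9.93 0.6 0 0 0.207 255" --pt "-14.2 -13.24 0.8 0 0 0.276 255" --pt "-17.75 -16.55 1.0 0 0 0.345 255" --pt "-21.3 -19.86 1.2 0 0 0.414 255" --pt "-24.85 -23.17 1.4 0 0 0.483 255" --pt "-28.4 -26.48 1.6 0 0 0.552 255" --pt "-31.95 -29.79 1.8 0 0 0.621 255" --pt "-35.5 -33.1 2.0 0 0 0.69 255" --pt "-39.05 -36.41 2.3 0 0 0.759 255" --pt "-42.6 -39.72 2.6 0 0 0.828 255" --pt "-46.15 -43.03 2.9 0 0 0.897 255" --pt "-49.67 -46.31 3.1 0 0 0.967 255" --pt "-49.67 -46.31 3.1 0 0 0.967 255" --pt "-49.67 -46.31 3.1 0 0 0.967 255"

```text
t: 3.6
eef_pos: [0.5538, 0.0924, 0.2003]
eef_rot: [-0.0, 0.6, 0.8, 0.0]
contact_force: [-0.0, 0.2, -0.6]
finger_gap: 0.0002
```

```bash
python3 - <<'E'
from h import *
go([-.024,.045,.128])
im,_=get_image('scene');cr=im[125:295,225:425,::-1];cv2.imwrite('pics/s1.png',cv2.resize(cr,None,fx=4,fy=4,interpolation=3)[:600])
im,_=get_image('top');cv2.imwrite('pics/t1.png',cv2.resize(im[150:270,190:350,::-1],None,fx=4,fy=4,interpolation=3))
E
```

```text
t 3.6 now fix mm [-23.5  45.  200.3] gap 0.0002053101148512918 F [-0.02  0.21 -0.58]
delta cm [-0.06 -0.    7.23] rot [-0.0002 -0.0007  0.0001]
```

View pics/s1.png

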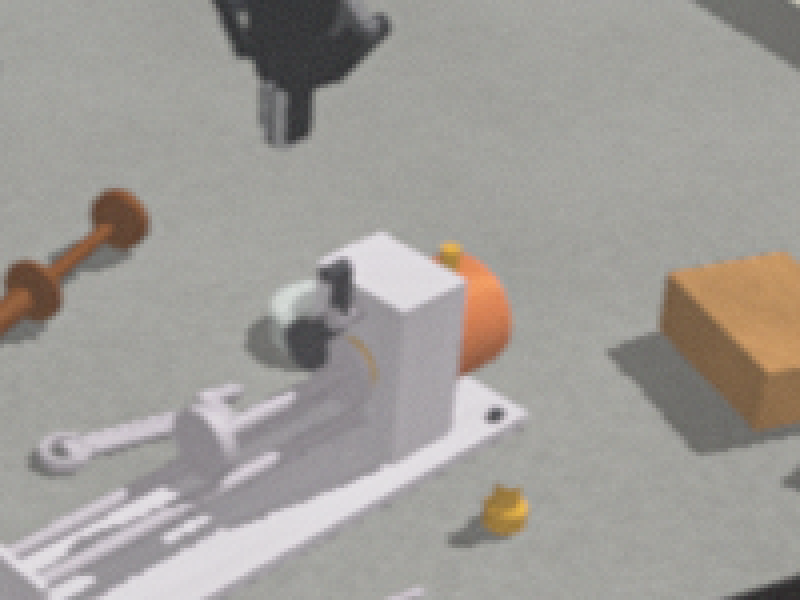

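View pics/t1.png

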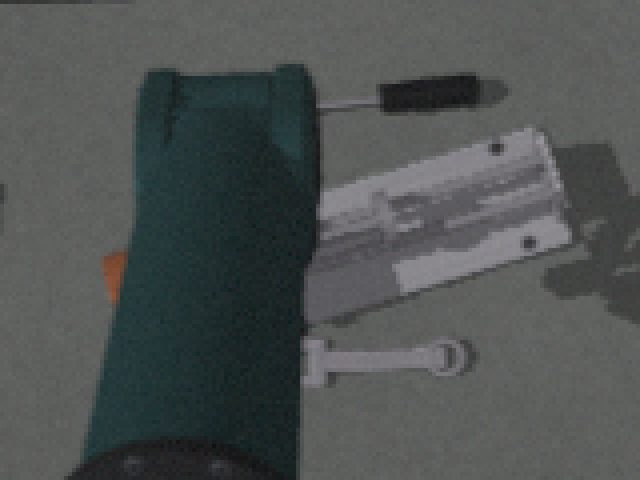

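Emit:
play_rows --pt "0 0 2.4 0 0 0 255" --pt "0 0 4.8 0 0 0 255" --pt "0 0 7.1 0 0 0 255" --pt "0 0 7.1 0 0 0 255" --pt "0 0.8 7.1 0 0 0 255" --pt "0 1.6 7.1 0 0 0 255" --pt "0 2.2 7.1 0 0 0 255" --pt "0 2.7 7.1 0 0 0 255" --pt "0 3.2 7.1 0 0 0 255" --pt "0 3.5 7.1 0 0 0 255" --pt "0 3.5 7.1 0 0 0 255"

```text
t: 5.08
eef_pos: [0.5879, 0.1017, 0.1293]
eef_rot: [0.0, 0.6, 0.8, 0.0]
contact_force: [-0.3, 0.1, 0.2]
finger_gap: 0.0001
```

```bash
python3 - <<'E'
from h import *
go([-.024,.0,.128])
im,_=get_image('scene');cr=im[155:275,245:405,::-1];cv2.imwrite('pics/s2.png',cv2.resize(cr,None,fx=5,fy=5,interpolation=3))
E
```

```text
t 5.075 now fix mm [-24.    9.6 129.3] gap 0.00013422945690960708 F [-0.29  0.07  0.17]
delta cm [0.   0.96 0.13] rot [ 0.0006  0.0002 -0.0002]
```

View pics/s2.png

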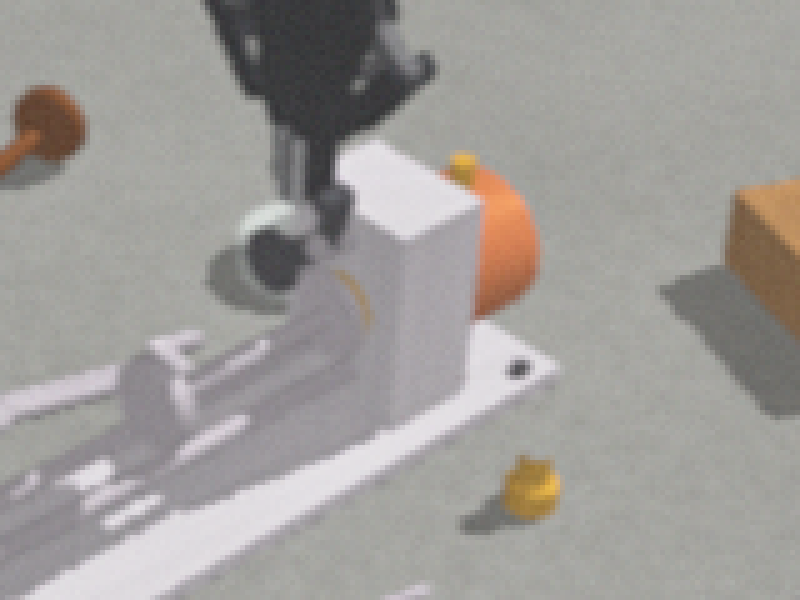

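The closed fingers are against the pin at crop (335,215), and the disc at (275,260) has started to rise. I'll push on slowly.

Emit:
play_rows --pt "0 0.3 0 0 0 0 255" --pt "0 0.6 0 0 0 0 255" --pt "0 0.9 0 0 0 0 255" --pt "0 1.1 0 0 0 0 255" --pt "0 1.1 0 0 0 0 255"

```text
t: 5.75
eef_pos: [0.5986, 0.1049, 0.1293]
eef_rot: [0.0, 0.6, 0.8, 0.0]
contact_force: [-0.7, 0.1, -0.8]
finger_gap: -0.0
```

```bash
cat > gate.py <<'E'
from h import *
import sys
go([-.024,0,.128])
im,d=get_image('scene')
cv2.imwrite(f'pics/{sys.argv[1]}.png',cv2.resize(im[155:275,245:405,::-1],None,fx=5,fy=5,interpolation=3))
# gate disc: dark pixels whose cloud lies in the gate plane
W=cloud('scene',d);c,s=np.cos(A[2]),np.sin(A[2]);dx=W[...,0]-A[0];dy=W[...,1]-A[1]
x=c*dx+s*dy;y=-s*dx+c*dy;z=W[...,2]
m=(im.max(-1)<110)&(abs(x+.017)<.008)&(z<.118)&(z>.04)&(y<.06)&(y>-.06)
if m.sum():
    yy,zz=y[m],z[m];r=np.hypot(yy,zz-.106);k=r>.02
    print('n',k.sum(),'disc c',yy[k].mean(),zz[k].mean(),'angle',np.arctan2(yy[k].mean(),.106-zz[k].mean()))
E
python3 gate.py s3
```

```text
t 5.75 now fix mm [-24.   -1.5 129.3] gap -1.331606656081471e-05 F [-0.75  0.14 -0.81]
delta cm [-0.   -0.15  0.13] rot [ 0.0007  0.0001 -0.0001]
n 92 disc c 0.03584918272957775 0.09409286159197203 angle 1.250115361716271
```

View pics/s3.png

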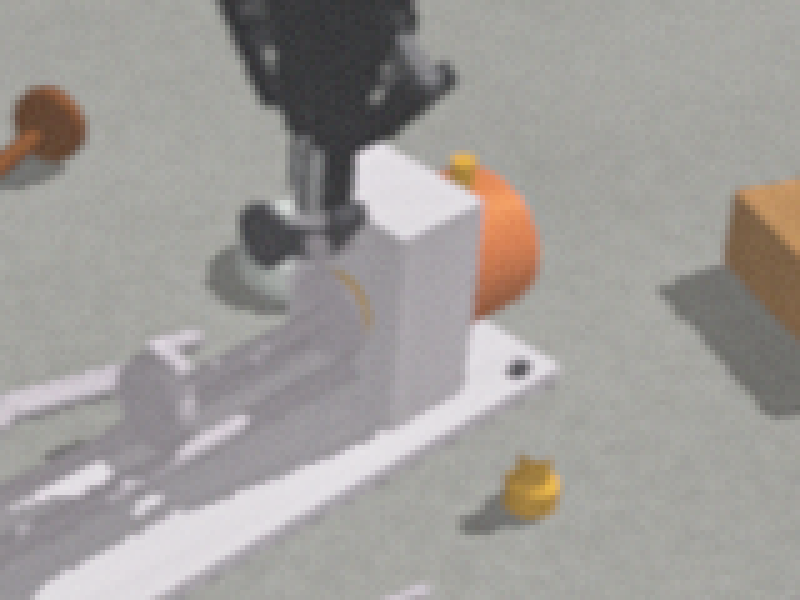

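Emit:
play_rows --pt "0 0.15 0 0 0 0 255" --pt "0 0.15 0 0 0 0 255" --pt "0 0.15 0 0 0 0 255"

```text
t: 6.18
eef_pos: [0.5997, 0.1052, 0.1294]
eef_rot: [0.0, 0.6, 0.8, 0.0]
contact_force: [-1.3, 0.0, -0.5]
finger_gap: 0.0
```

Emit:
play_rows --pt "0 -0.5 0 0 0 0 255" --pt "0 -1.0 0 0 0 0 255" --pt "0 -1.0 -3 0 0 0 255" --pt "0 -1.0 -6 0 0 0 255" --pt "0 -1.0 -7 0 0 0 255"

```text
t: 6.8
eef_pos: [0.5911, 0.1024, 0.2012]
eef_rot: [0.001, 0.6, 0.8, 0.001]
contact_force: [-0.2, -0.0, 0.1]
finger_gap: 0.0003
```

```bash
python3 gate.py s4
```

```text
t 6.8 now fix mm [-24.3   6.4 201.2] gap 0.00032280305216572034 F [-0.23 -0.03  0.09]
delta cm [0.03 0.61 7.32] rot [ 0.0038  0.0002 -0.0004]
n 96 disc c 0.03584601250567338 0.09532268988828041 angle 1.2812984336847606
```

View pics/s4.png

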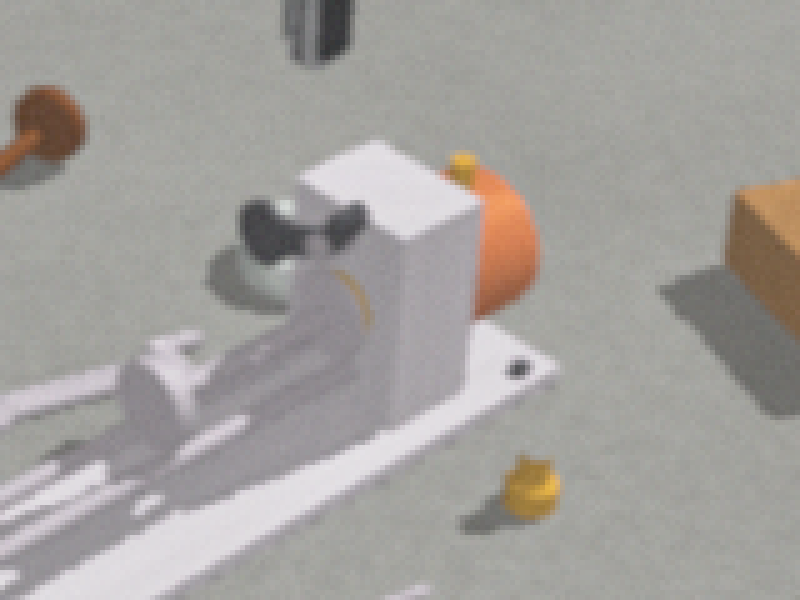

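Emit:
play_rows --pt "-3 0.3 0 0 0 0 190" --pt "-6.6 0.64 0 0 0 0 190" --pt "-6.6 0.64 2 0 0 0 190" --pt "-6.6 0.64 5 0 0 0 190" --pt "-6.6 0.64 8 0 0 0 190" --pt "-6.6 0.64 9.5 0 0 0 190" --pt "-6.6 0.64 9.5 0 0 0 190"

```text
t: 7.72
eef_pos: [0.6134, 0.0408, 0.1029]
eef_rot: [-0.001, 0.6, 0.8, -0.001]
contact_force: [-0.3, 0.0, 0.9]
finger_gap: 0.0218
```

```bash
python3 - <<'E'
from h import *
go([-.090,.0,.056])
im,_=get_image('scene');cv2.imwrite('pics/s5.png',cv2.resize(im[155:275,225:385,::-1],None,fx=5,fy=5,interpolation=3))
im,_=get_image('top');cv2.imwrite('pics/t5.png',cv2.resize(im[150:270,190:350,::-1],None,fx=4,fy=4,interpolation=3))
E
```

```text
t 7.725 now fix mm [-89.7   2.1 102.9] gap 0.021774975683491224 F [-0.31  0.    0.89]
delta cm [-0.03  0.23  4.68] rot [-0.003  -0.0005 -0.0002]
```

View pics/s5.png

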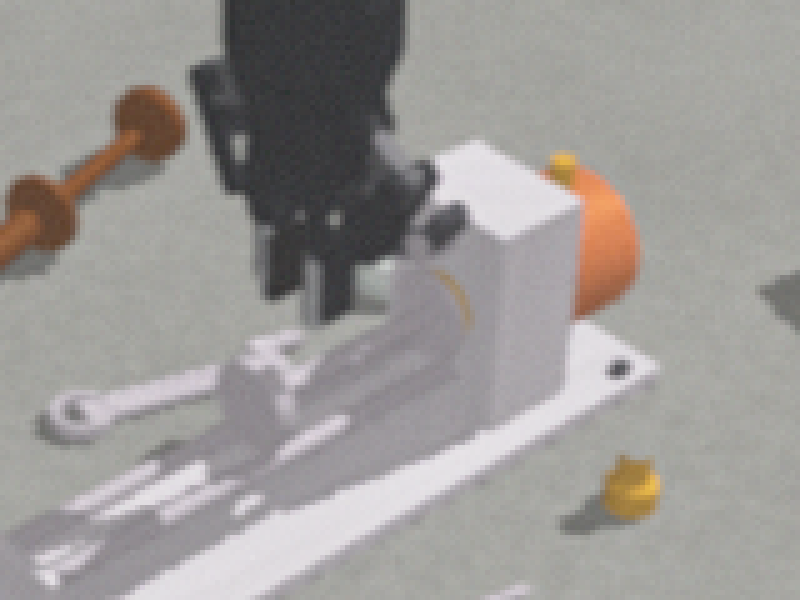

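```bash
python3 - <<'E'
from h import *
go([-.090,.0,.056])
im,d=get_image('scene');W=cloud('scene',d);F=np.apply_along_axis(lambda p:w2f(p),-1,W)
x,y,z=F[...,0],F[...,1],F[...,2]
for lo,hi in((-.075,-.06),(-.06,-.045),(-.05,-.03)):
    m=(x>lo)&(x<hi)&(z>.062)&(z<.08)&(abs(y)<.03);print('neck',m.sum(),np.nanmedian(y[m]),np.nanmax(z[m]) if m.any() else 0)
m=(x>-.125)&(x<-.105)&(z>.05)&(z<.1)&(abs(y)<.04);print('head',m.sum(),np.percentile(y[m],[2,98]),np.percentile(z[m],[98]))
for p in((-.12,.022,.0655),(-.12,-.022,.0655),(-.12,0,.0875),(-.12,0,.0655),(-.06,0,.0715)):print(p,(proj('scene',f2w(p))-[225,155])*5)
im,_=get_image('top')
E
```

```text
t 7.825 now fix mm [-90.2   0.6 104.8] gap 0.0218138654455925 F [ 0.44 -0.22 -0.84]
delta cm [0.02 0.05 4.88] rot [ 0.0009  0.0003 -0.0002]
neck 31 -0.004479756036346389 0.07368627985669224
neck 29 -0.00402804088831463 0.07433319323220568
neck 37 -0.004638536695220722 0.07433319323220568
head 218 [-0.02383646  0.01726728] [0.08778963]
(-0.12, 0.022, 0.0655) [213.91659424 380.85862106]
(-0.12, -0.022, 0.0655) [279.97064989 427.45834432]
(-0.12, 0, 0.0875) [247.45214758 363.2414199 ]
(-0.12, 0, 0.0655) [246.54157163 403.87484472]
(-0.06, 0, 0.0715) [347.33776196 341.73222199]
```

View pics/t5.png

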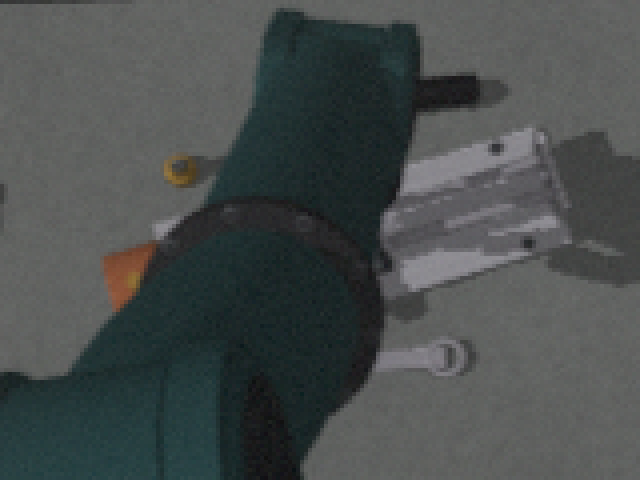

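Emit:
play_rows --pt "0 0.15 1.2 0 0 0 190" --pt "0 0.15 2.4 0 0 0 190" --pt "0 0.15 3.4 0 0 0 190" --pt "0 0.15 4.2 0 0 0 190" --pt "0 0.15 4.8 0 0 0 190" --pt "0 0.15 4.8 0 0 0 190"

```text
t: 8.68
eef_pos: [0.6157, 0.0412, 0.0558]
eef_rot: [-0.0, 0.6, 0.8, -0.0]
contact_force: [-0.2, 0.1, -1.0]
finger_gap: 0.0219
```

```bash
python3 - <<'E'
from h import *
go([-.100,.0,.056])
im,_=get_image('scene');cv2.imwrite('pics/s6.png',cv2.resize(im[155:275,225:385,::-1],None,fx=5,fy=5,interpolation=3))
E
```

```text
t 8.675 now fix mm [-89.9  -0.2  55.8] gap 0.021894559316114174 F [-0.18  0.05 -0.98]
delta cm [-1.01 -0.01 -0.02] rot [-0.0009 -0.0001 -0.0002]
```

View pics/s6.png

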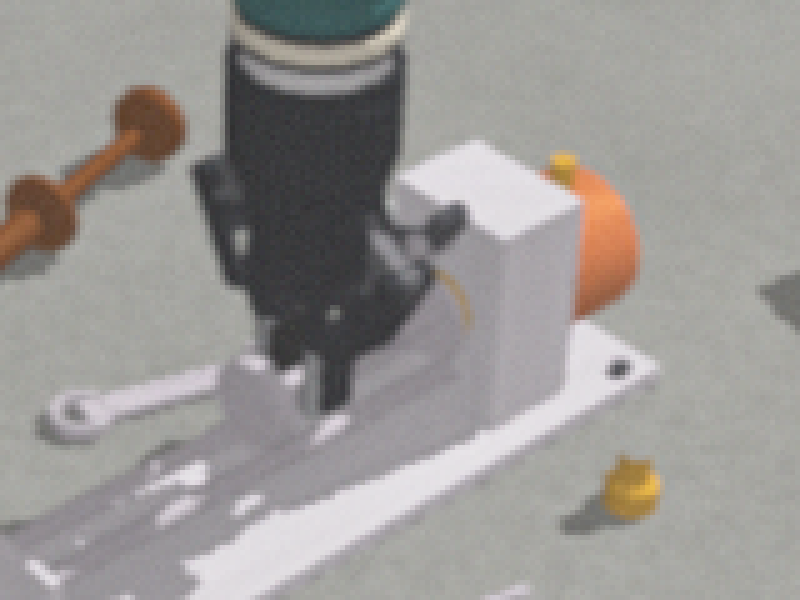

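The fingers straddle the bare neck behind the head (crop 330,370), and there is no contact force. I'll start the pull slowly.

Emit:
play_rows --pt "-0.3 0 0 0 0 0 190" --pt "-0.6 0 0 0 0 0 190" --pt "-0.9 0 0 0 0 0 190" --pt "-1.2 0 0 0 0 0 190" --pt "-1.5 0 0 0 0 0 190" --pt "-1.8 0 0 0 0 0 190" --pt "-2.1 0 0 0 0 0 190" --pt "-2.4 0 0 0 0 0 190" --pt "-2.7 0 0 0 0 0 190" --pt "-3 0 0 0 0 0 190"

```text
t: 9.98
eef_pos: [0.6245, 0.0124, 0.0564]
eef_rot: [-0.0, 0.6, 0.8, 0.0]
contact_force: [-2.5, 4.7, 3.4]
finger_gap: 0.0217
```

```bash
python3 gate.py s7
```

```text
t 9.975 now fix mm [-120.1   -0.5   56.4] gap 0.02168452579083924 F [-2.45  4.66  3.38]
delta cm [ 9.61 -0.05 -7.16] rot [ 0.0001 -0.0001 -0.    ]
n 95 disc c 0.03635169811096291 0.09504125612691086 angle 1.2779965626069831
```

View pics/s7.png

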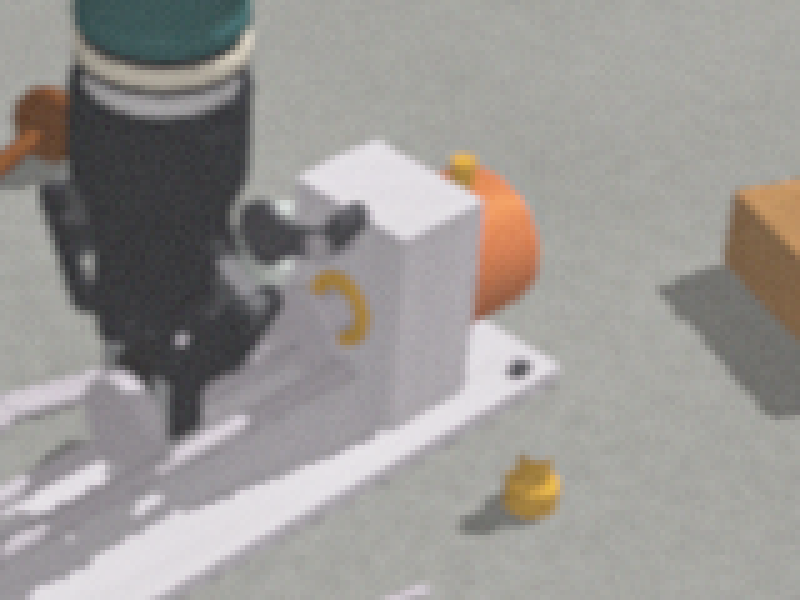

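The plunger is following: the second disc is off the nose ring (340,305) and the block hasn't moved. I'll continue the draw.

Emit:
play_rows --pt "-0.4 0 0 0 0 0 190" --pt "-0.8 0 0 0 0 0 190" --pt "-1.2 0 0 0 0 0 190" --pt "-1.6 0 0 0 0 0 190" --pt "-2.0 0 0 0 0 0 190" --pt "-2.4 0 0 0 0 0 190" --pt "-2.8 0 0 0 0 0 190" --pt "-3.2 0 0 0 0 0 190" --pt "-3.6 0 0 0 0 0 190" --pt "-4.0 0 0 0 0 0 190"

```text
t: 11.28
eef_pos: [0.6357, -0.0263, 0.0563]
eef_rot: [0.0, 0.6, 0.8, 0.0]
contact_force: [-0.0, 4.5, 2.4]
finger_gap: 0.0219
```

Emit:
play_rows --pt "-0.4 0 0 0 0 0 190" --pt "-0.8 0 0 0 0 0 190" --pt "-1.2 0 0 0 0 0 190" --pt "-1.6 0 0 0 0 0 190" --pt "-2.0 0 0 0 0 0 190" --pt "-2.4 0 0 0 0 0 190" --pt "-2.7 0 0 0 0 0 190" --pt "-2.7 0 0 0 0 0 190" --pt "-2.7 0 0 0 0 0 190"

```text
t: 12.4
eef_pos: [0.643, -0.053, 0.0562]
eef_rot: [0.0, 0.601, 0.8, -0.001]
contact_force: [-0.4, 1.8, 0.1]
finger_gap: 0.0215
```

```bash
python3 - <<'E'
from h import *
go([-.180,.0,.056])
im,_=get_image('scene');cv2.imwrite('pics/s8.png',cv2.resize(im[170:290,205:365,::-1],None,fx=5,fy=5,interpolation=3))
for p in((-.018,0,.066),(-.023,0,.066),(-.038,0,.0655)):print(p,(proj('scene',f2w(p))-[205,170])*5)
E
```

```text
t 12.4 now fix mm [-188.    -0.    56.2] gap 0.021505579975581997 F [-0.44  1.78  0.08]
delta cm [ 0.8  -0.    0.02] rot [-0.0003  0.0013 -0.0007]
(-0.018, 0, 0.066) [513.58832885 242.50271191]
(-0.023, 0, 0.066) [505.78534992 246.49509091]
(-0.038, 0, 0.0655) [482.09552342 259.48281943]
```

View pics/s8.png

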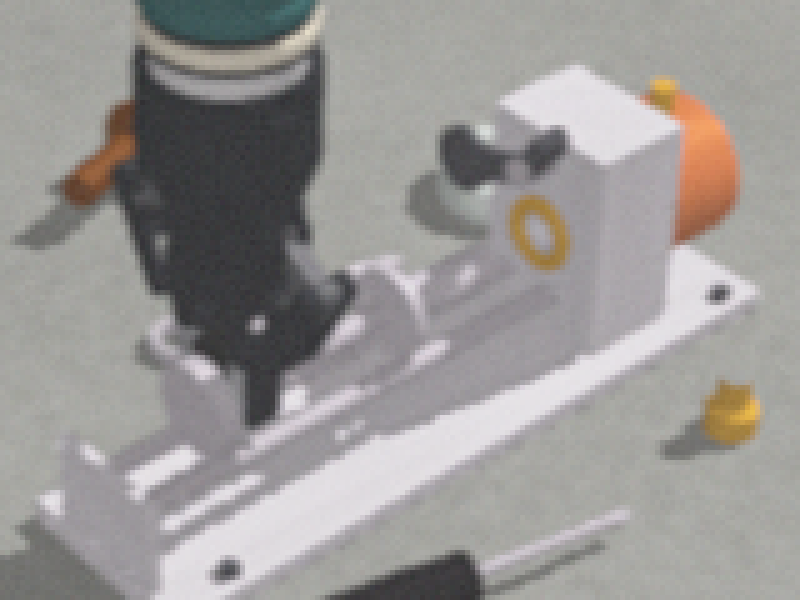

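Emit:
play_rows --pt "0.4 0 0 0 0 0 190" --pt "0.7 0 0 0 0 0 190" --pt "0.7 0 -2 0 0 0 190" --pt "0.7 0 -5 0 0 0 190" --pt "0.7 0 -9 0 0 0 255" --pt "0.7 0 -14 0 0 0 255" --pt "5.0 2 -14.5 0 0 0 255" --pt "10 4 -14.5 0 0 0 255" --pt "15 5 -14.5 0 0 0 255" --pt "16.4 5.2 -14.5 0 0 0 255" --pt "16.4 5.2 -14.5 0 0 0 255"

```text
t: 13.82
eef_pos: [0.6471, 0.1209, 0.2022]
eef_rot: [0.0, 0.599, 0.8, 0.0]
contact_force: [0.0, -0.1, 0.4]
finger_gap: 0.0
```

```bash
python3 gate.py s9; python3 -c "
from h import *
go([-.024,-.052,.129])"
```

```text
t 13.825 now fix mm [-22.2 -52.6 202.2] gap 9.992808834597998e-06 F [ 0.01 -0.07  0.35]
delta cm [-0.17 -5.27  7.41] rot [0.0008 0.0003 0.002 ]
n 95 disc c 0.03626571477687098 0.09510660019256899 angle 1.2789933628007848
t 13.875 now fix mm [-24.5 -52.2 202.1] gap -0.00011490360101731936 F [ 0.01 -0.39 -0.05]
delta cm [ 0.06 -0.02  7.31] rot [ 0.0006  0.0014 -0.001 ]
```

View pics/s9.png

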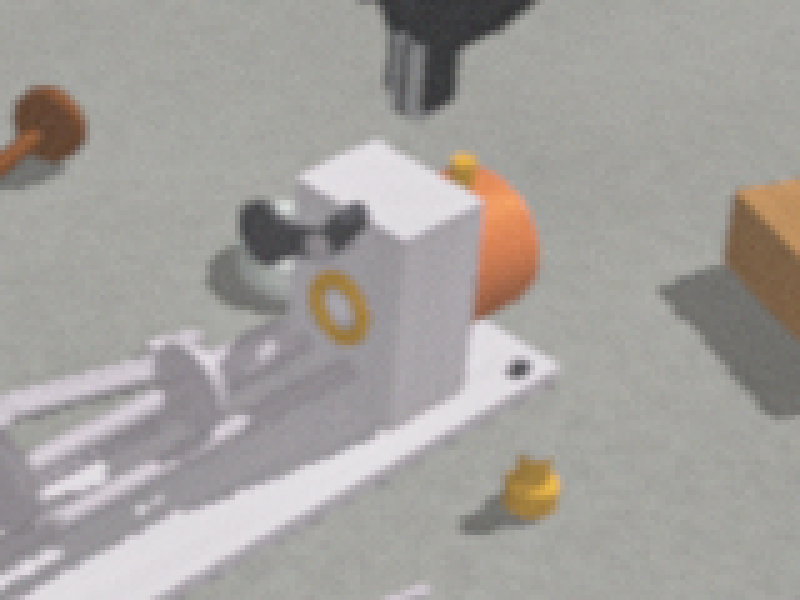

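Emit:
play_rows --pt "0 0 2.5 0 0 0 255" --pt "0 0 5 0 0 0 255" --pt "0 0 7.3 0 0 0 255" --pt "0 0 7.3 0 0 0 255" --pt "0 -0.5 7.3 0 0 0 255" --pt "0 -1.0 7.3 0 0 0 255" --pt "0 -1.4 7.3 0 0 0 255" --pt "0 -1.8 7.3 0 0 0 255" --pt "0 -2.2 7.3 0 0 0 255" --pt "0 -2.6 7.3 0 0 0 255" --pt "0 -3.0 7.3 0 0 0 255" --pt "0 -3.4 7.3 0 0 0 255" --pt "0 -3.8 7.3 0 0 0 255" --pt "0 -4.2 7.3 0 0 0 255" --pt "0 -4.5 7.3 0 0 0 255" --pt "0 -4.5 7.3 0 0 0 255"

```text
t: 15.88
eef_pos: [0.6152, 0.1106, 0.1361]
eef_rot: [0.008, 0.6, 0.8, 0.01]
contact_force: [6.0, 4.2, 27.4]
finger_gap: -0.0001
```

```bash
python3 gate.py s10
```

```text
t 15.875 now fix mm [-23.1 -19.1 136.1] gap -0.00011318790246883855 F [ 6.01  4.24 27.4 ]
delta cm [-0.08 -1.93  0.76] rot [0.0244 0.0007 0.0002]
n 98 disc c 0.025643161082108713 0.07929237820795637 angle 0.7650677310550518
```

View pics/s10.png

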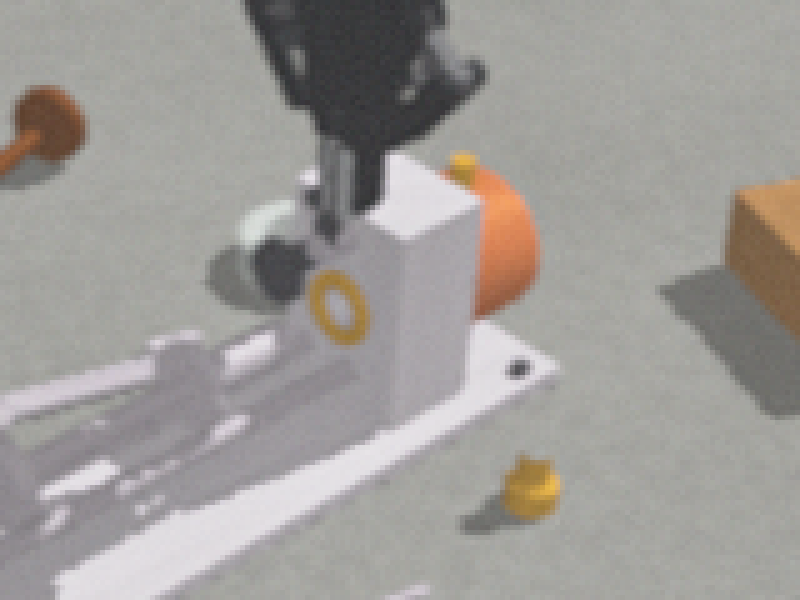

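```bash
python3 - <<'E'
from h import *
o=[245,155]
def P(n,p):print(n,((proj('scene',f2w(p))-o)*5).round())
for q in(.65,.76,.9):
    y=.034*np.sin(.63-q);z=.106+.034*np.cos(.63-q);P(f'pin {q} tip',(-.031,y,z));P('pin base',(-.013,y,z))
    P('disc',(-.018,.04*np.sin(q),.106-.04*np.cos(q)))
P('pivot',(-.018,0,.106))
for x in(-.034,-.012):
  for y in(-.031,-.019,-.007):P(f'finger bottom {x,y}',(x,y,.136))
im,d=get_image('scene');W=cloud('scene',d);F=np.apply_along_axis(lambda p:w2f(p),-1,W)*1000
for (c,r) in((310,185),(330,230),(325,215),(340,230),(340,170),(370,170),(370,205),(345,200),(315,210),(360,220)):
    print((c,r),F[155+r//5,245+c//5].round(0),im[155+r//5,245+c//5])
cv2.imwrite('pics/s10b.png',cv2.resize(im[180:215,290:335,::-1],None,fx=16,fy=16,interpolation=3))
print(env.state()['contact_force'],env.state()['ft_torque'])
E
```

```text
pin 0.65 tip [303. 192.]
pin base [332. 178.]
disc [278. 280.]
pin 0.76 tip [309. 196.]
pin base [338. 182.]
disc [274. 272.]
pin 0.9 tip [316. 202.]
pin base [345. 188.]
disc [268. 261.]
pivot [318. 245.]
finger bottom (-0.034, -0.031) [346. 231.]
finger bottom (-0.034, -0.019) [326. 219.]
finger bottom (-0.034, -0.007) [307. 208.]
finger bottom (-0.012, -0.031) [381. 213.]
finger bottom (-0.012, -0.019) [362. 202.]
finger bottom (-0.012, -0.007) [343. 191.]
(310, 185) [-29.  -3. 144.] [141 140 141]
(330, 230) [-18.  -6. 117.] [76 74 76]
(325, 215) [-18.  -3. 123.] [73 74 75]
(340, 230) [-15. -10. 118.] [132 125 131]
(340, 170) [-34. -25. 164.] [128 130 130]
(370, 170) [-25. -34. 165.] [56 57 57]
(370, 205) [-23. -33. 146.] [131 128 133]
(345, 200) [-31. -27. 149.] [117 117 120]
(315, 210) [ -1.  20. 108.] [105 103 107]
(360, 220) [  1.  -7. 115.] [157 154 157]
[ 5.50333371  4.1148944  26.6477844 ] [ 0.72074009 -1.0853189  -0.04357843]
```

View pics/s10b.png

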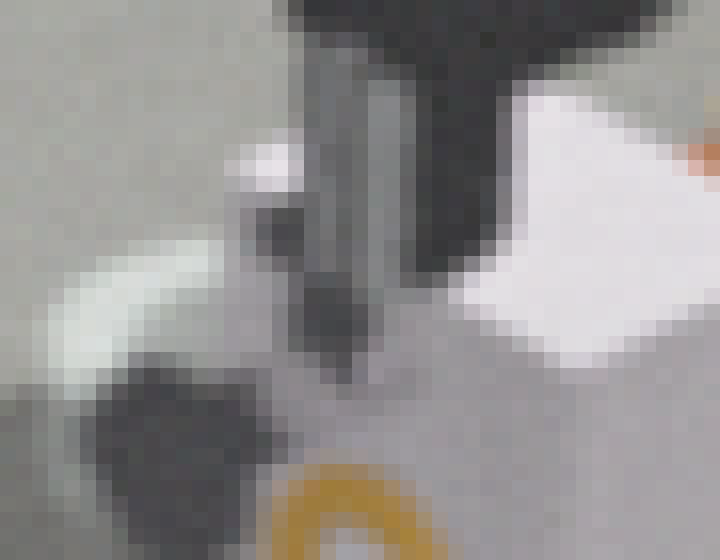

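The shut fingertips have bevelled outer ends. With the tip at z≈0.13 the pin slid under the bevel, and the push turned into a downward load on the pin (27 N up on the tool). I'll back off and come in lower, so the finger's straight side meets the pin.

Emit:
play_rows --pt "0 0.6 0 0 0 0 255" --pt "0 1.2 0 0 0 0 255" --pt "0 2.0 0 0 0 0 255" --pt "-0.5 3.0 0 0 0 0 255" --pt "-0.5 3.0 0 0 0 0 255"

```text
t: 16.6
eef_pos: [0.6337, 0.1102, 0.1276]
eef_rot: [-0.0, 0.601, 0.8, -0.001]
contact_force: [0.2, 0.4, -0.8]
finger_gap: -0.0005
```

```bash
python3 gate.py s11; python3 - <<'E'
from h import *
T=sum([[cloud('top',get_image('top')[1])] for i in range(1)],[])[0].reshape(-1,3)
S=cloud('scene',get_image('scene')[1]).reshape(-1,3)
F=np.array([w2f(p) for p in S[np.isfinite(S[:,0])]])
b=(F[:,2]>.116)&(F[:,2]<.124)&(abs(F[:,1])<.05)&(F[:,0]>-.01)&(F[:,0]<.07);print(np.percentile(F[b],[3,50,97],axis=0))
E
```

```text
t 16.6 now fix mm [-28.7 -36.8 127.6] gap -0.0005054858307961476 F [ 0.18  0.37 -0.83]
delta cm [ 0.47 -3.68 -0.04] rot [-0.0021  0.0005 -0.0009]
n 95 disc c 0.03294516586467356 0.090002696755248 angle 1.1187562905814172
[[-0.00075363 -0.03679756  0.11650229]
 [ 0.02337992 -0.0232801   0.12005251]
 [ 0.05058117  0.03119012  0.12223047]]
```

View pics/s11.png

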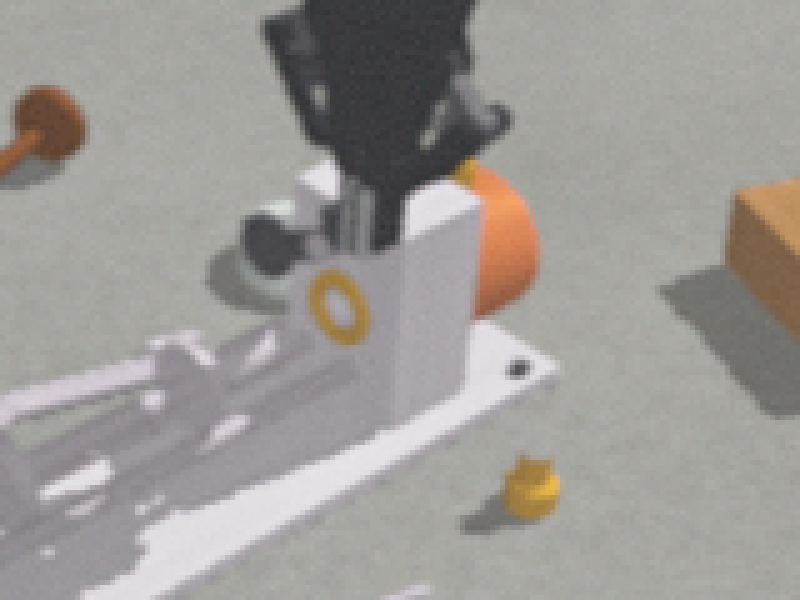

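Emit:
play_rows --pt "0 1.0 0 0 0 0 255" --pt "0 1.0 0.6 0 0 0 255" --pt "0 1.0 1.1 0 0 0 255" --pt "0 0.5 1.1 0 0 0 255" --pt "0 0 1.1 0 0 0 255" --pt "0 -0.4 1.1 0 0 0 255" --pt "0 -0.8 1.1 0 0 0 255" --pt "0 -1.2 1.1 0 0 0 255" --pt "0 -1.5 1.1 0 0 0 255" --pt "0 -1.5 1.1 0 0 0 255"

```text
t: 18.0
eef_pos: [0.6189, 0.1067, 0.1171]
eef_rot: [-0.001, 0.6, 0.8, -0.001]
contact_force: [-0.0, -0.9, 0.9]
finger_gap: -0.0001
```

```bash
python3 gate.py s12
```

```text
t 18.0 now fix mm [-28.  -21.6 117.1] gap -5.830465633726504e-05 F [-0.01 -0.91  0.91]
delta cm [ 0.4  -2.16 -1.09] rot [-0.0015 -0.0002 -0.0003]
n 97 disc c 0.024641732423468902 0.07763326066707747 angle 0.7152415761310222
```

View pics/s12.png

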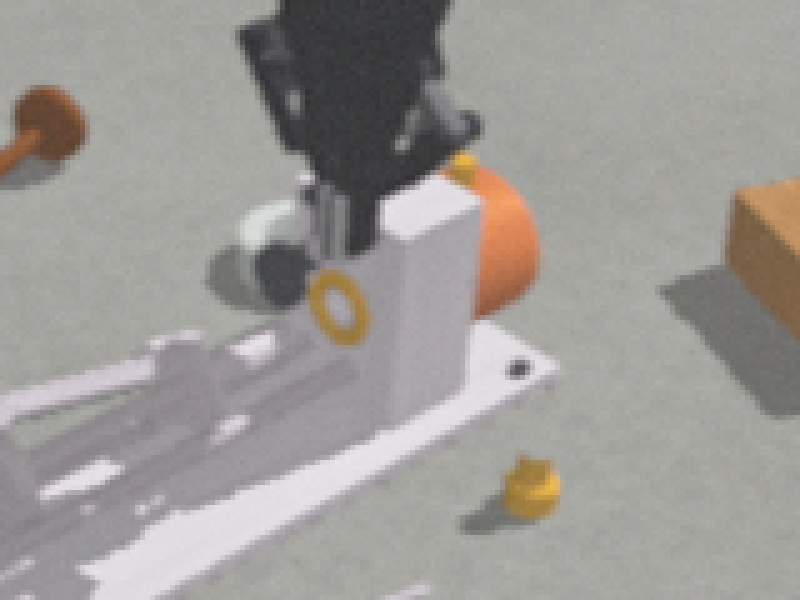

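Emit:
play_rows --pt "0 -0.3 0 0 0 0 255" --pt "0 -0.6 0 0 0 0 255" --pt "0 -0.9 0 0 0 0 255" --pt "0 -1.2 0 0 0 0 255" --pt "0 -1.5 0 0 0 0 255" --pt "0 -1.7 0 0 0 0 255" --pt "0 -1.7 0 0 0 0 255"

```text
t: 18.92
eef_pos: [0.6039, 0.1023, 0.1175]
eef_rot: [0.0, 0.6, 0.8, 0.0]
contact_force: [3.3, 1.2, -0.2]
finger_gap: -0.0004
```

```bash
python3 gate.py s13
```

```text
t 18.925 now fix mm [-28.   -5.9 117.5] gap -0.0003586182539070676 F [ 3.27  1.22 -0.21]
delta cm [ 0.4  -0.59 -1.05] rot [ 0.001   0.0001 -0.0001]
n 99 disc c 0.004070038217080235 0.06841290445482831 angle 0.10786260102795879
```

View pics/s13.png

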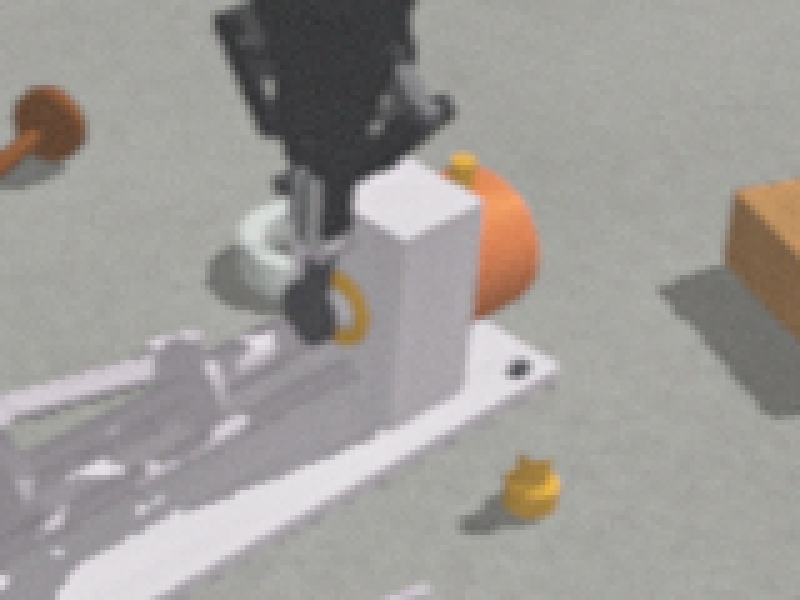

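Emit:
play_rows --pt "0 -0.15 0 0 0 0 255" --pt "0 -0.3 0 0 0 0 255" --pt "0 -0.45 0 0 0 0 255" --pt "0 -0.45 0 0 0 0 255"

```text
t: 19.48
eef_pos: [0.6012, 0.1015, 0.118]
eef_rot: [0.002, 0.6, 0.8, 0.002]
contact_force: [5.8, 1.4, 0.3]
finger_gap: 0.0002
```

```bash
python3 gate.py s14
```

```text
t 19.475 now fix mm [-28.   -3.1 118. ] gap 0.00021960348098385652 F [5.75 1.38 0.27]
delta cm [ 0.4  -0.31 -1.  ] rot [ 0.0046  0.0005 -0.0001]
n 102 disc c -0.002133472449186491 0.06840365649061379 angle -0.056686012398778254
```

View pics/s14.png

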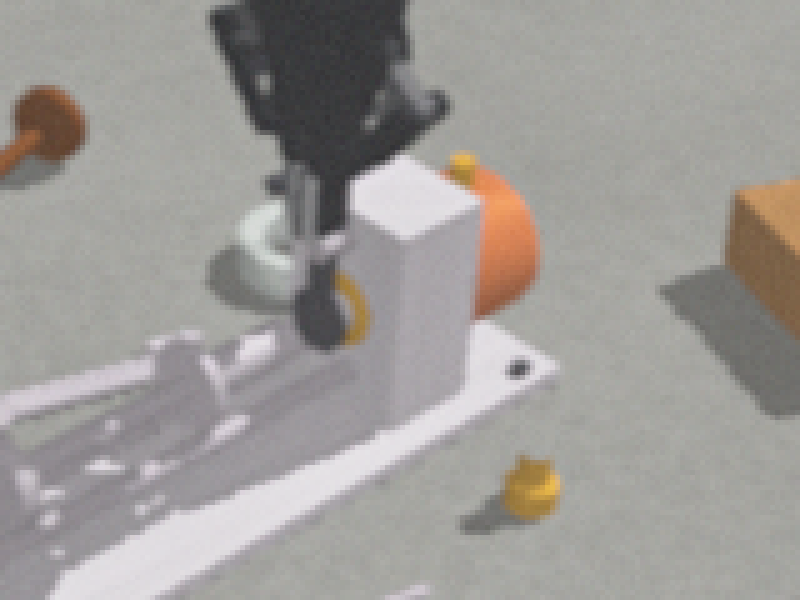

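Emit:
play_rows --pt "0 -0.12 0 0 0 0 255" --pt "0 -0.12 0 0 0 0 255" --pt "0 -0.12 0 0 0 0 255"

```text
t: 19.9
eef_pos: [0.6009, 0.1014, 0.1183]
eef_rot: [0.002, 0.6, 0.8, 0.002]
contact_force: [6.2, 2.5, 0.3]
finger_gap: -0.0002
```

```bash
python3 gate.py s15
```

```text
t 19.9 now fix mm [-28.   -2.8 118.3] gap -0.0001656654413534669 F [6.21 2.49 0.28]
delta cm [ 0.4  -0.27 -0.98] rot [ 0.0063  0.0006 -0.0001]
n 102 disc c -0.0023526270332381617 0.06879526700253305 angle -0.06315053474202048
```

The gate is at its stop: 1.2 mm of command gave 0.3 mm of movement while the force rose. I'll back away and lift clear.

Emit:
play_rows --pt "0 0.5 0 0 0 0 255" --pt "0 1.5 0 0 0 0 255" --pt "0 3.0 0 0 0 0 255" --pt "0 3.0 -4 0 0 0 255" --pt "0 3.0 -9 0 0 0 255" --pt "0 3.0 -14 0 0 0 255" --pt "4 0 -17 0 0 0 255" --pt "9 -3 -17 0 0 0 255" --pt "14 -8 -17 0 0 0 255" --pt "18 -13 -17 0 0 0 255" --pt "22 -18 -17 0 0 0 255" --pt "26 -22 -17 0 0 0 255" --pt "26 -22 -17 0 0 0 255"

```text
t: 21.58
eef_pos: [0.3099, 0.2905, 0.287]
eef_rot: [-0.001, 0.597, 0.802, -0.001]
contact_force: [0.6, -0.2, -0.1]
finger_gap: -0.0002
```

```bash
python3 gate.py s16; python3 - <<'E'
from h import *
im,d=get_image('top');cv2.imwrite('pics/t16.png',cv2.resize(im[160:260,200:350,::-1],None,fx=5,fy=5,interpolation=3))
def F(n,d): 
    P=cloud(n,d).reshape(-1,3);P=P[np.isfinite(P[:,0])];return np.array([w2f(p) for p in P])
im,ds=get_image('scene');cv2.imwrite('pics/s16w.png',cv2.resize(im[170:300,195:365,::-1],None,fx=4.6,fy=4.6,interpolation=3))
for n,dd in(('top',d),('scene',ds)):
    G=F(n,dd);x,y,z=G.T
    b=(z>.116)&(z<.124)&(abs(y)<.04)&(x>-.01)&(x<.07);print(n,'block',np.percentile(G[b],[3,97],axis=0).round(4).tolist())
    for nm,a,c in(('head',-.215,-.19),('disc2',-.105,-.085)):
        b=(z>.07)&(z<.095)&(abs(y)<.03)&(x>a)&(x<c);print(nm,b.sum(),np.percentile(G[b],[3,50,97],axis=0).round(4).tolist())
    b=(z>.069)&(z<.082)&(abs(y)<.02)&(x>-.08)&(x<-.02);print('shaft',b.sum(),np.percentile(G[b],[3,50,98],axis=0).round(4).tolist())
E
```

```text
t 21.575 now fix mm [234.9 223.7 287. ] gap -0.0001763618155463456 F [ 0.58 -0.15 -0.08]
delta cm [-26.07  22.2   15.84] rot [-0.0029  0.0003  0.0085]
n 105 disc c -0.0020071576353563503 0.06831349371579337 angle -0.05320904621151295
top block [[0.0021, -0.0324, 0.1165], [0.0511, 0.035, 0.1232]]
head 50 [[-0.2055, -0.0148, 0.0703], [-0.1995, 0.0032, 0.0831], [-0.1949, 0.0201, 0.0885]]
disc2 42 [[-0.1025, -0.0141, 0.0706], [-0.0929, 0.0024, 0.0783], [-0.0868, 0.0191, 0.0895]]
shaft 84 [[-0.0788, -0.0066, 0.0692], [-0.0583, 0.0019, 0.0736], [-0.0369, 0.0103, 0.0779]]
scene block [[-0.0008, -0.0363, 0.1173], [0.0504, 0.0311, 0.1224]]
head 121 [[-0.2081, -0.0215, 0.0711], [-0.2056, -0.0064, 0.0808], [-0.1983, 0.0137, 0.0878]]
disc2 100 [[-0.1021, -0.0214, 0.0702], [-0.0978, -0.0047, 0.0785], [-0.0933, 0.0148, 0.0878]]
shaft 98 [[-0.079, -0.0119, 0.0693], [-0.0588, -0.006, 0.074], [-0.0205, 0.0051, 0.0769]]
```

View pics/s16w.png

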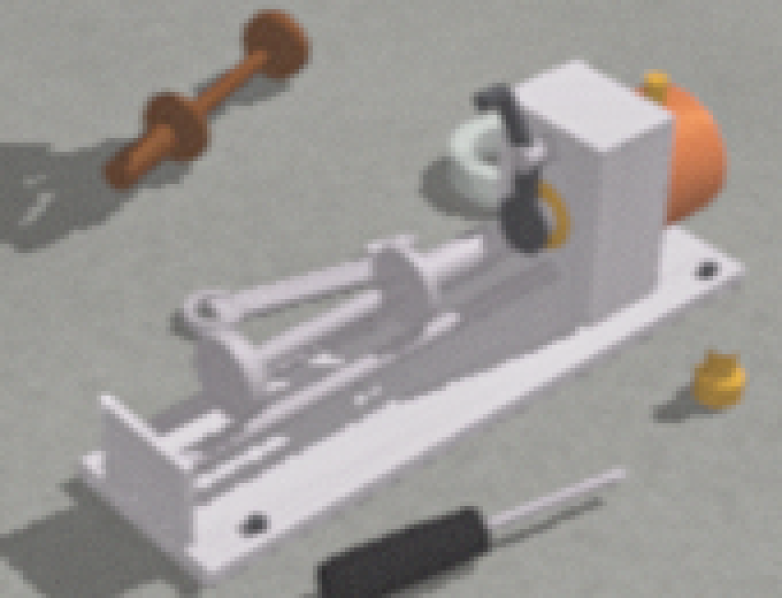

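View pics/t16.png

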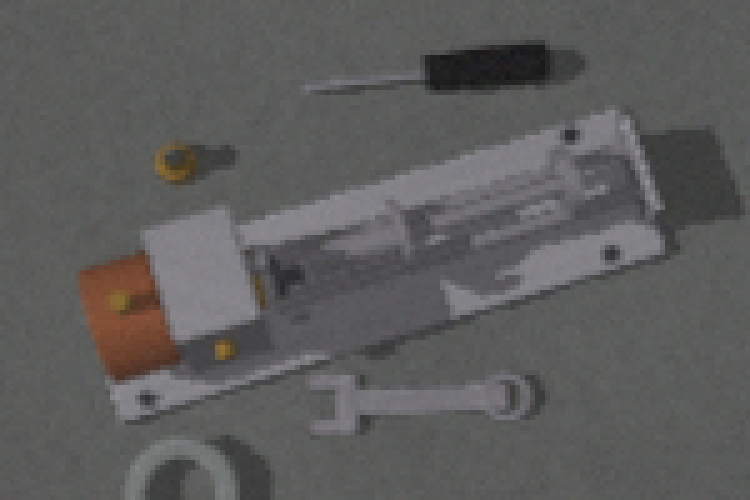

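The scene picture shows the plunger lying on both rails (head at crop (230,370), tip about (480,250)). The gate disc hangs over the bore at (525,220), and everything else is undisturbed. Relative to the block's centre, the disc is about 0.6 mm off, or 0.02 rad.

```bash
python3 -c "
from bench import finish_job,env
print(finish_job());print(env.state()['t'])"
```

```text
the job is handed in; nothing more can be done
None
the job is handed in; nothing more can be done
```

I opened the gate to about 1.25 rad, drew the bare steel plunger straight out, left it on the rails, and swung the gate back to its stop. I handed the job in at about 21.7 s; no verdict was reported.

**Last checks**
- **Plunger:** it lies on both rails, with its tip at about fixture x -37 mm. Both ends are within a few mm of the bore's axis. The two cameras disagree by about ±3 mm sideways, and it is centred on their average.
- **Gate:** it hangs within about 0.02 rad of straight down, measured against the block's centre. It also resisted further pushing, so it is at its stop.
- **Fixture:** the block shows no measurable shift from where it stood.
- **Other things:** nothing near the fixture looks moved in the last pictures. The mug, meter and carton were outside those crops, and the arm never went near them.
- **Robot:** it was clear of everything at hand-in.

**What went wrong:** on my first try at closing the gate, the pin slid under the bevelled fingertip and about 27 N upward came on the tool. I backed off, which let the gate swing open again to about 1.1 rad, and the second try from lower down worked with about 6.7 N at most.

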